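Open a figure case with a spring-button lock

TASK

Open the figure case: with a fingertip press the square red spring button right down through the thumb hole in the lid and, while it is down, push the lid out over the button's end of the case until the button springs up in the lid's second hole and locks the lid open. Only press and push: do not lift or shove the case away from where it stands, do not touch or upset the figures inside, and leave the paints, ink and brush beside it alone.

Things in the scene. Friction and masses are not known exactly. Their poses are not given: they have to be found in the camera images.
- case: pale wooden figure case with a clear sliding lid, 220 x 120 x 58 mm, 1.4 to 2.1 kg, loose on rubber feet on the 2 mm cutting mat. Origin: centre of its underside, heights count from there. Its x axis runs lengthwise and points to the end with the red button; the lid slides open that way. At -x a 58 mm high wall closes it; the side walls, outer faces at y = +-60 mm, carry the lid in grooves and are 58 mm high
- case_end (a point): middle of the top of the case's low end wall at +x (107 mm from the case's centre), 43 mm above the case's underside. The block round the button is as high as this, so a fingertip at the height of the pressed button (45 mm) clears both as it goes out over this end with the lid
- button_top (a point): centre of the top of the square red spring button, 36 x 36 mm, 80 mm from the case's centre along its +x. It stands up through the lid's thumb hole and so locks the lid. It moves straight down: top 63 mm above the case's underside when up (10 mm proud of the lid), 45 mm when fully pressed (3 mm below the lid's underside)
- button (a joint): travel of the red button, m: 0 up, 0.018 fully down (a stop). Its spring pushes back with 3 N at first, 6 N fully down. The lid passes over it only beyond 0.015; released before that it springs up. Once the lid covers it, it stays down by itself (about 0.015) until the second hole comes over it and it springs up
- thumb_edge (a point): on the lid: middle of the thumb hole's edge towards the case's +x, at the lid's top. The hole, 42 x 42 mm, reaches back from here towards -x; shut, it is centred on the button. A fingertip up to 38 mm across fits in. A black ridge 64 mm wide, 8 mm high stands along this edge, flush with it: the finger in the hole pushes edge and ridge
- second_hole (a point): on the lid: centre of its second square hole, 42 x 42 mm with a black rim, at the lid's top, 85 mm behind the centre of the thumb hole. The lid is 213 x 107 mm and 5 mm thick, its underside 48 mm and its top 53 mm above the case's underside
- lid (a joint): how far the lid has slid open along the case's +x, m: 0 shut, at most 0.087 (a stop). Locked shut by the button at 0 to 0.003 (play), locked open by it at 0.082 to 0.087. Sliding it takes about 1 N, about 2 N while the button rubs beneath it
- figure_0: grey model figure on a black round base, about 28 mm across and 34 mm high, standing loose in a cell of the case under the lid; origin at the centre of its underside, z up. Not to be touched
- figure_1: grey model figure on a grey round base, about 28 mm across and 34 mm high, standing loose in a cell of the case under the lid; origin at the centre of its underside, z up. Not to be touched
- figure_3: grey model figure on a black round base, about 28 mm across and 34 mm high, standing loose in a cell of the case under the lid; origin at the centre of its underside, z up. Not to be touched
- figure_5: grey model figure holding up a broad blade, on a black round base, about 28 mm across and 34 mm high, standing loose in a cell of the case under the lid; origin at the centre of its underside, z up. Not to be touched
- paint_pot_0: blue paint pot with a black lid, 33 mm across and 43 mm high, standing on the mat; origin at the centre of its underside, z up. A bystander on the case's +y side
- paint_pot_5: mustard paint pot with a black lid, 30 mm across and 49 mm high, standing on the mat; origin at the centre of its underside, z up. A bystander on the case's +y side
- ink_bottle: black ink bottle, 29 mm across and 70 mm high, standing on the mat; origin at the centre of its underside, z up. A bystander on the case's +y side
- brush_0: red paint brush lying flat, 169 mm long, 8 mm thick, its origin midway along it on the mat. A bystander on the case's +y side

How it is judged:
On the way, in this order (a step that is already met when the one before it is completed fails the run):
1. the red button is pressed right down while the lid is still shut (value of joint button above 0.0155 m and value of joint lid below 0.01 m and contact force between the fingers and button above 0.5 N), for 0.1 s.
2. the lid slides over the pressed button (value of joint lid between 0.02 and 0.08 m and value of joint button above 0.013 m), for 0.05 s.
At the end, for the whole second after the job is handed in: the lid is open by at least 81 mm, the button is up again in the second hole (within 3 mm of its top position), the case is at rest within 25 mm of where it stood, and figures, pots and ink bottle stand upright (within 0.4 rad) (value of joint lid above 0.081 m and value of joint button below 0.003 m and linear speed of case below 0.02 m/s and distance of case from where it was at the start of the episode below 0.025 m and angle between each of figure_0, figure_1, figure_3, figure_5, paint_pot_0, paint_pot_5, ink_bottle's own z axis and vertical below 0.4 rad); the robot touches nothing.
It fails at once if the case is lifted, tipped or shoved more than 25 mm (height (world z) of case above 0.01 m or angle between case's own z axis and vertical above 0.1 rad or distance of case from where it was at the start of the episode above 0.025 m).
It fails at once if a figure is touched, taken out of the case or knocked over (contact force between any of the arm, the fingers and figure_0 above 0.3 N or height (world z) of any of figure_0, figure_1, figure_3, figure_5 above 0.027 m or angle between any of figure_0, figure_1, figure_3, figure_5's own z axis and vertical above 0.5 rad or contact force between any of the arm, the fingers and figure_1 above 0.3 N or contact force between any of the arm, the fingers and figure_3 above 0.3 N or contact force between any of the arm, the fingers and figure_5 above 0.3 N).
It fails at once if a paint pot, the ink bottle or the brush is moved more than 15 mm or knocked over (distance of any of paint_pot_0, paint_pot_5, ink_bottle, brush_0 from where it was at the start of the episode above 0.015 m or angle between any of paint_pot_0, paint_pot_5, ink_bottle's own z axis and vertical above 0.5 rad).
It also fails if it takes over 32 s, if anything falls off the work surface, if the arm or the gripper's body presses on something with over 40 N, if the wrist force passes 120 N, or if a joint passes its speed limit or range.

ROBOT

A 6-joint arm with a two-finger parallel gripper is mounted at the origin on a cart in front of the work surface, level with it; the furniture and walls round the work are solid. World frame = base frame: x ahead of the robot, y to its left, z up, the work surface at z = 0. Lengths are in m, angles in rad, forces in N, time in s.
With the tool pointing down it reaches from about 0.3 to 0.85 m from the base axis. Payload 4.2 kg.
Tool frame: the origin (TCP) lies on the mounting face of the last link; the fingertips stand 191 mm ahead of it and the grasp point (between the pads) lies 172 mm ahead of it (tips_ahead is the distance from the TCP to the fingertips, in m); z points along the fingers, x is the direction in which the jaws open and shut, and the axes are right-handed (so a half turn about z gives the same grasp; the last joint's range is limited). The gripper opens to 91 mm and grips with 3 to 60 N. Pads are 32 mm wide; open, the fingers measure 118 mm over their backs; the gripper's body (76 mm by 178 mm) begins 60 mm behind the grasp point.
Start: joints at [1.319, 0.32, 1.565, -0, 1.257, -0.02], TCP at [0.132, 0.56, 0.405] pointing down, gripper open.
Joint ranges: [-3.11, 3.11], [-0.84, 2.01], [0.21, 2.61], [-1.34, 4.49], [0.05, 2.63], [-2.56, 2.56]. Speed limits (rad/s): [2.57, 2.57, 3.14, 3.14, 3.14, 3.14].

INTERFACE

Orientations are given as a unit quaternion [x, y, z, w].
In Python, from plant import * gives the robot as it stands.
- The arm moves only by the tool send_rows, never from a script. Its argument "moves" is one flat list of numbers, 6 for each row, row after row: the shift along the tool's x, y, z scaled (see below), then the turn, a rotation vector about the tool's x, y, z scaled (see below). In form: [tx, ty, tz, wx, wy, wz, tx, ty, tz, wx, wy, wz, ...]. A call has 1 to 5 rows; each row is the pose to reach, as a shift and turn from the pose measured when the call began, along the tool's axes at that moment; what a row does not reach only later rows make up. The controller multiplies each number of a shift by 30 cm and each number of a turn by 45 degrees. A row lasts 1/12 s, in which the tool goes at most 41.7 mm and 7.16 degrees, less where a joint would pass 70% of its speed; a pose out of reach is approached as far as the arm can. A call with a number of a shift or a turn outside -1 to 1 is refused whole. A call with a gripper value outside its range is refused whole. "claw" is the gripper command: -1 is shut, 1 is fully open, values between are in proportion, set as the call begins (left out, the last holds). The fingers move at their own pace and stop on an object; "newtons" is the grip in N (left out, the last holds). Time passes only in rows, so rows that repeat a pose let the fingers close. It gives the time, the measured TCP pose, the force and the opening at its end, in the units of the state.
- sense(): the state, without advancing time (a new reading comes with each control period).
- get_image(name): name is "side" or "top"; returns a dict with "color" (420x560x3 uint8, blue, green, red), "intrinsics" (3x3 intrinsics, pixels), "R" (3x3) and "t" (3): a world point X has camera coordinates R X + t. Camera axes: x right, y down, z forward; pixel columns grow to the right and rows downward; lengths in m; the calibration is good to about 2 mm. A picture is of the moment at which its call begins. There is no depth.
- sign_off(): hands the job in, once; it reports no verdict.
The state is a dict: "clock": time; "qpos": joint angles; "joint_velocities": joint speeds; "effort": joint torques, N m; "ee_pos": TCP position; "eef_rot": TCP orientation; "contact_force": force on the tool from outside, world axes, zero at the start; "moment": the same for the moment, N m; "opening": finger opening in m.
Only numpy, scipy, OpenCV 4.12 (cv2) and the standard library are available. Lean on these libraries where they do the work, as an engineer would, in place of code of your own. Each camera call takes 0.05 s, during which the arm holds its last target.

## Working session

There is one attempt and no reset: what is moved stays moved. The work goes in short steps, Python scripts to look and compute and a tool call to move; the robot and the scene stay as the last step left them, time stands still between calls to the robot, and variables do not carry over. Pictures are saved under pics/ and viewed, and the job is handed in when it is done.

Besides the shell and the picture viewer there is one more tool, called after ">>>" as name(argument=value, ...) on one line, values as JSON. send_rows: Moves the arm, as the interface text tells. Shifts and turns lie within -1 to 1; 1 stands for 30 cm of shift or 45 degrees of turn. Its arguments: {"type":"object","properties":{"moves":{"type":"array","items":{"type":"number","minimum":-1,"maximum":1}},"claw":{"type":"number"},"newtons":{"type":"number"}},"required":["moves"]}

```bash
ls; mkdir -p pics
python3 - <<'E'
from plant import *
import cv2,numpy as np
s=sense();print(s)
for n in("top","side"):
    d=get_image(n);cv2.imwrite(f"pics/{n}0.png",d["color"]);np.savez(f"{n}0.npz",K=d["intrinsics"],R=d["R"],t=d["t"]);print(d["intrinsics"],d["R"],d["t"])
E
```

```text
pics
{'clock': 0.0, 'qpos': array([ 1.31898527e+00,  3.20298542e-01,  1.56567061e+00, -2.52100709e-05,
        1.25742111e+00, -2.00112344e-02]), 'joint_velocities': array([-5.37523346e-05, -6.35202273e-05, -1.55283494e-03, -1.60638793e-03,
       -1.41664921e-03, -7.09250425e-04]), 'effort': array([-6.46136250e-04, -4.12449074e+01, -2.31977373e+01,  7.24931387e-02,
        4.57885384e-02, -1.95845582e-04]), 'ee_pos': array([0.13206132, 0.55945553, 0.40391945]), 'eef_rot': array([ 7.84130410e-01,  6.20595433e-01, -7.08548813e-04,  5.53121034e-04]), 'contact_force': array([ 0.36810913, -0.14560684, -0.61059587]), 'moment': array([-0.03397076,  0.0428785 ,  0.05852152]), 'opening': 0.09129505614878314}
[[424.28108202   0.         280.782297  ]
 [  0.         424.28108202 208.94314841]
 [  0.           0.           1.        ]] [[-0.01385605 -0.99980356  0.0141719 ]
 [-0.98480874  0.01119203 -0.17328154]
 [ 0.17308889 -0.0163576  -0.98477036]] [0.36669931 0.40048439 0.85920402]
[[435.93695772   0.         279.06073168]
 [  0.         435.93695772 210.28961835]
 [  0.           0.           1.        ]] [[-0.93354395 -0.35803476  0.01751556]
 [-0.15795609  0.36700989 -0.91670803]
 [ 0.32178496 -0.85855393 -0.39917363]] [0.50624289 0.00420486 1.07428231]
```

View pics/top0.png

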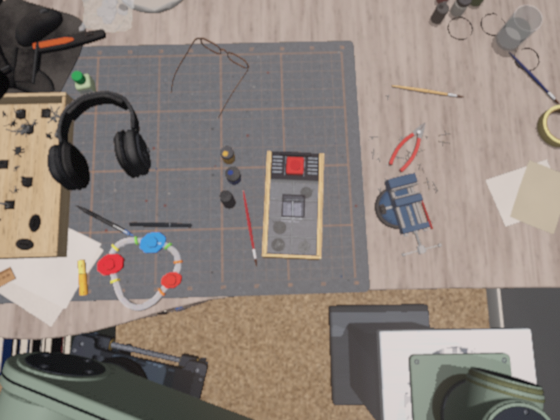

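View pics/side0.png

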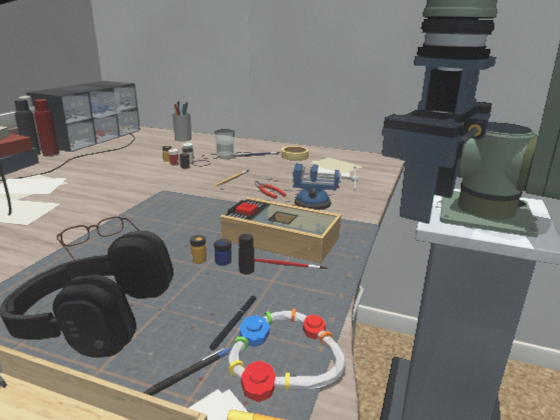

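The top view shows the case at about (295,205) with the red button at (295,166); the side view shows it at (280,225). I'll enlarge both.

Run:
```python
import cv2
a=cv2.imread("pics/top0.png")[140:270,210:340];cv2.imwrite("pics/top0c.png",cv2.resize(a,None,fx=4.5,fy=4.5,interpolation=cv2.INTER_CUBIC))
a=cv2.imread("pics/side0.png")[190:270,210:350];cv2.imwrite("pics/side0c.png",cv2.resize(a,None,fx=5,fy=5,interpolation=cv2.INTER_CUBIC))
```

```text
(no output)
```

View pics/top0c.png

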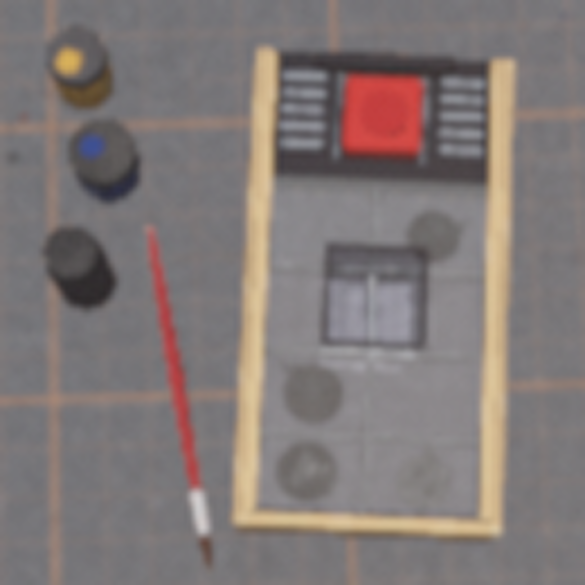

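View pics/side0c.png

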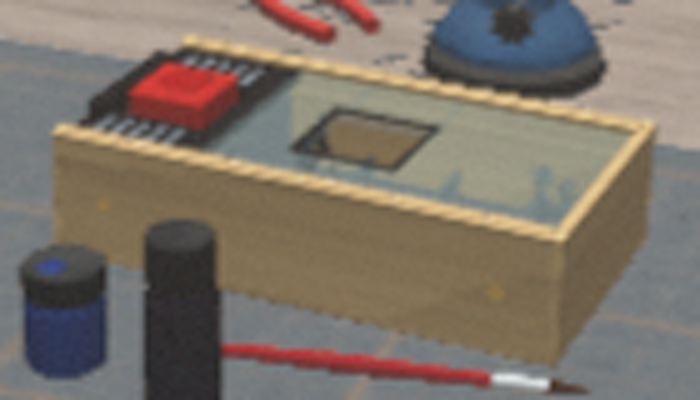

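```bash
cat > geo.py <<'E'
import numpy as np
from scipy.optimize import least_squares
def load(n): d=np.load(f"{n}0.npz");return d["K"],d["R"],d["t"]
C={n:load(n) for n in("top","side")}
def proj(n,X):
    K,R,t=C[n];c=np.atleast_2d(X)@R.T+t;p=c@K.T;return p[:,:2]/p[:,2:]
def ray(n,uv,z):
    K,R,t=C[n];o=-R.T@t;d=R.T@np.linalg.solve(K,[*uv,1]);return o+d*(z-o[2])/d[2]
E
python3 - <<'E'
from geo import *
u=lambda p,o,f:[(p[0]+.5)/f-.5+o[0],(p[1]+.5)/f-.5+o[1]]
T=lambda x,y:u((x,y),(210,140),4.5)
S=lambda x,y:u((x,y),(210,190),5)
# case frame: +x to button (up in image), +y = pots (left in image)
obs=[("top",T(256,47),(110,60,58)),("top",T(516,60),(110,-60,58)),("top",T(501,535),(-110,-60,58)),("top",T(233,524),(-110,60,58)),
("top",T(382,115.5),(80,0,63)),
("side",S(53,128),(110,60,58)),("side",S(560,240),(-110,60,58)),("side",S(655,124),(-110,-60,58)),("side",S(186,38),(110,-60,58)),("side",S(558,362),(-110,60,0))]
def w(p,m):
    m=np.array(m)/1e3;c,s=np.cos(p[2]),np.sin(p[2]);return np.array([p[0]+c*m[0]-s*m[1],p[1]+s*m[0]+c*m[1],.002+m[2]])
def f(p,sel):return np.concatenate([(proj(n,w(p,m))[0]-uv) for n,uv,m in obs if n in sel])
for sel in(("top",),("side",),("top","side")):
    r=least_squares(f,[.5,0,0],args=(sel,));print(sel,r.x,np.round(r.fun.reshape(-1,2),1).tolist())
    print(w(r.x,(80,0,63)))
print("btn top",ray("top",T(382,115.5),.065),"case corners",[ray(n,uv,.002+m[2]/1e3).round(4) for n,uv,m in obs])
for n,a in(("pots",[(80,55),(105,150),(75,255)]),):
  for p in a:print(ray("top",T(*p),.05))
E
```

```text
('top',) [ 0.41155059  0.33646527 -0.05711661] [[0.0, 0.2], [-0.3, -0.1], [0.2, 0.3], [-0.3, 0.0], [0.3, -0.5]]
[0.49142014 0.33189842 0.065     ]
('side',) [ 0.41036104  0.33664927 -0.05064455] [[-1.0, 0.1], [0.9, -0.8], [0.5, -1.3], [0.1, -1.5], [-0.5, 2.1]]
[0.49025847 0.33259944 0.065     ]
('top', 'side') [ 0.41096034  0.33634272 -0.05431192] [[-0.1, 0.5], [-0.4, 0.1], [0.4, 0.5], [-0.1, 0.4], [0.3, -0.2], [-1.1, -0.1], [0.4, -0.8], [0.3, -1.3], [0.1, -1.6], [-0.9, 2.1]]
[0.49084237 0.3319999  0.065     ]
btn top [0.49040791 0.33261224 0.065     ] case corners [array([0.5252, 0.3901, 0.06  ]), array([0.5178, 0.2697, 0.06  ]), array([0.2988, 0.2833, 0.06  ]), array([0.3052, 0.4021, 0.06  ]), array([0.4904, 0.3326, 0.065 ]), array([0.5216, 0.39  , 0.06  ]), array([0.3042, 0.4058, 0.06  ]), array([0.2968, 0.2892, 0.06  ]), array([0.5135, 0.2796, 0.06  ]), array([0.3049, 0.3941, 0.002 ])]
[0.52531278 0.47262123 0.05      ]
[0.47938218 0.46068586 0.05      ]
[0.4298246  0.47415718 0.05      ]
```

```bash
cat > hlp.py <<'E'
from plant import *
import numpy as np
from scipy.spatial.transform import Rotation as Ro
YAW=-0.055
def Rt():
    y=np.array([np.cos(YAW),np.sin(YAW),0]);z=np.array([0,0,-1.]);return Ro.from_matrix(np.c_[np.cross(y,z),y,z])
def go(p):
    s=sense();R=Ro.from_quat(s["eef_rot"]);d=R.inv().apply(np.array(p)-s["ee_pos"]);w=(R.inv()*Rt()).as_rotvec()
    print(s["clock"],s["ee_pos"].round(4),"F",s["contact_force"].round(2),s["opening"]);print((d/.3).round(4),(w/(np.pi/4)).round(4),"mm",np.linalg.norm(d)*1e3)
E
python3 -c "
from hlp import *
go([.4885,.3324,.32])"
```

```text
0.1 [0.1321 0.5595 0.404 ] F [ 0.54 -0.5   0.01] 0.09093434190624251
[-0.4633  1.3302  0.2807] [-2.000e-04  2.100e-03 -2.251e-01] mm 430.88369198912613
```

>>> send_rows(moves=[-0.23,0.66,0.14,0,0,-0.11,-0.23,0.66,0.14,0,0,-0.11,-0.23,0.66,0.14,0,0,-0.225,-0.23,0.66,0.14,0,0,-0.225,-0.23,0.66,0.14,0,0,-0.225], claw=-1, newtons=20)

```text
clock: 0.52
ee_pos: [0.3053, 0.4485, 0.3626]
eef_rot: [0.726, 0.688, -0.001, 0.001]
contact_force: [0.5, 0.5, -0.4]
opening: 0.0606
```

```bash
python3 -c "
from hlp import *
go([.4885,.3324,.32])"
```

```text
0.5167 [0.3053 0.4485 0.3626] F [ 0.51  0.48 -0.38] 0.06061504074508005
[-0.353   0.6308  0.1423] [-0.0007  0.0026  0.001 ] mm 221.02240655106837
```

>>> send_rows(moves=[-0.353,0.63,0.142,0,0.003,0.001,-0.353,0.63,0.142,0,0.003,0.001,-0.353,0.63,0.142,0,0.003,0.001,-0.353,0.63,0.142,0,0.003,0.001,-0.353,0.63,0.142,0,0.003,0.001])

```text
clock: 0.93
ee_pos: [0.4779, 0.3384, 0.3221]
eef_rot: [0.726, 0.687, -0.0, -0.0]
contact_force: [0.1, 1.3, -0.2]
opening: 0.0276
```

>>> send_rows(moves=[0,0,0,0,0,0,0,0,0,0,0,0,0,0,0,0,0,0])

```text
clock: 1.18
ee_pos: [0.4777, 0.3383, 0.3217]
eef_rot: [0.727, 0.687, -0.001, -0.001]
contact_force: [-0.1, 0.3, 0.2]
opening: 0.0072
```

```bash
python3 -c "
from hlp import *
go([.4885,.3324,.28])"
```

```text
1.1833 [0.4777 0.3383 0.3217] F [-0.09  0.32  0.23] 0.007202230692361153
[-0.0175  0.0376  0.1389] [-0.0034  0.0005 -0.0015] mm 43.48660848438223
```

>>> send_rows(moves=[-0.0175,0.0376,0.139,-0.003,0,-0.0015,-0.0175,0.0376,0.139,-0.003,0,-0.0015,-0.0175,0.0376,0.139,-0.003,0,-0.0015,-0.0175,0.0376,0.139,-0.003,0,-0.0015])

```text
clock: 1.52
ee_pos: [0.4877, 0.3334, 0.2807]
eef_rot: [0.726, 0.688, -0.0, -0.0]
contact_force: [0.1, 0.3, 0.9]
opening: 0.0006
```

Run:
```python
from hlp import *
import cv2
from geo import *
go([.4905,.3323,.28])
p=sense()["ee_pos"]
for n,(r,c) in dict(top=(130,210),side=(150,200)).items():
    d=get_image(n)["color"];a=cv2.resize(d[r:r+130,c:c+160],None,fx=4.5,fy=4.5,interpolation=cv2.INTER_CUBIC);cv2.imwrite(f"pics/{n}1.png",a)
    print(n,(proj(n,p-[0,0,.191])[0]-[c,r]+.5)*4.5-.5)
```

```text
1.5167 [0.4877 0.3334 0.2807] F [0.09 0.29 0.88] 0.0006251904403311332
[-0.0031  0.0097  0.0024] [-0.0008  0.0001  0.0017] mm 3.1272383026355346
top [382.94006973 151.24276374]
side [213.39205691 202.46714271]
```

View pics/side1.png

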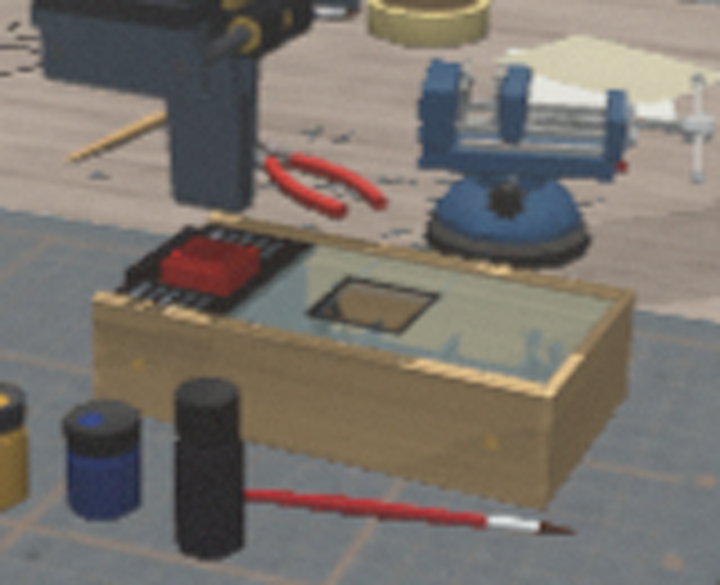

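View pics/top1.png

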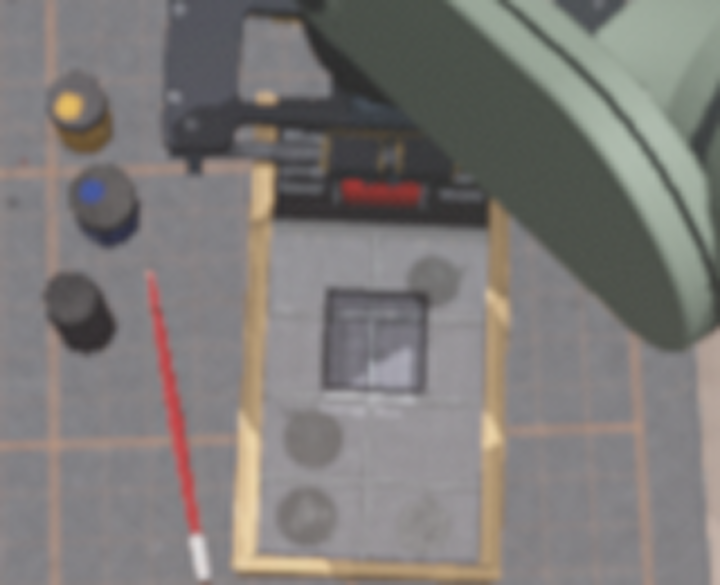

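Side view: the fingertips' lower edge spans about (175–250, 205), matching the predicted (213,202), above the button at (210,262). The top view agrees, with red showing just below the fingers at (380,190). Next I press.

>>> send_rows(moves=[-0.0025,0.006,0.05,0,0,0,-0.0025,0.006,0.09,0,0,0,-0.0025,0.006,0.09,0,0,0])

```text
clock: 1.87
ee_pos: [0.4896, 0.3331, 0.2547]
eef_rot: [0.726, 0.688, 0.001, 0.0]
contact_force: [0.3, 1.3, 2.3]
opening: 0.0004
```

```bash
python3 -c "
from hlp import *
go([.4898,.3324,.237])"
```

```text
1.8667 [0.4896 0.3331 0.2547] F [0.28 1.27 2.33] 0.00039065780831438936
[-0.0023  0.0007  0.059 ] [ 0.0026 -0.0024  0.0024] mm 17.72031200103699
```

>>> send_rows(moves=[-0.0023,0,0.03,0,0,0,-0.0023,0,0.056,0,0,0,-0.0023,0,0.059,0,0,0,-0.0023,0,0.059,0,0,0])

```text
clock: 2.2
ee_pos: [0.4898, 0.333, 0.2383]
eef_rot: [0.726, 0.688, 0.003, 0.0]
contact_force: [-0.6, 0.6, 6.0]
opening: 0.0004
```

```bash
python3 -c "
from hlp import *
go([.4898,.3324,.237])"
```

```text
2.2 [0.4898 0.333  0.2383] F [-0.59  0.6   5.97] 0.00038456987927446506
[-0.0022 -0.      0.0043] [ 0.0049 -0.005   0.0023] mm 1.437810551844114
```

>>> send_rows(moves=[-0.002,0,0.006,0.004,-0.004,0,-0.002,0,0.006,0.004,-0.004,0,-0.002,0,0.006,0.004,-0.004,0])

```text
clock: 2.45
ee_pos: [0.4901, 0.3331, 0.2381]
eef_rot: [0.726, 0.688, 0.002, -0.0]
contact_force: [-0.9, 1.2, 6.1]
opening: 0.0007
```

```bash
python3 -c "
from hlp import *
p=np.array([.4898,.3325,.2375]);d=np.array([.9985,-.055,0])
go(p+d*.03)
go(p+d*.094)"
```

```text
2.45 [0.4901 0.3331 0.2381] F [-0.92  1.24  6.05] 0.0006951632467816539
[-0.0024  0.0992  0.0022] [ 0.0035 -0.0042  0.0021] mm 29.767885312600903
2.45 [0.4901 0.3331 0.2381] F [-0.92  1.24  6.05] 0.0006951632467816539
[-0.0027  0.3125  0.0027] [ 0.0035 -0.0042  0.0021] mm 93.76011313342046
```

>>> send_rows(moves=[0,0,0.008,0.003,-0.003,0,0,0,0.008,0.003,-0.003,0])

```text
clock: 2.62
ee_pos: [0.4902, 0.3335, 0.2379]
eef_rot: [0.726, 0.688, 0.001, 0.0]
contact_force: [-0.4, -1.5, 10.6]
opening: 0.0004
```

>>> send_rows(moves=[-0.002,0.025,0.005,0.002,-0.002,0,-0.002,0.05,0.005,0.002,-0.002,0,-0.002,0.075,0.005,0.002,-0.002,0.001,-0.002,0.085,0.005,0.002,-0.002,0.001])

```text
clock: 2.95
ee_pos: [0.5146, 0.3317, 0.2378]
eef_rot: [0.726, 0.687, -0.001, -0.002]
contact_force: [-8.0, 1.0, 10.3]
opening: 0.0009
```

Run:
```python
from hlp import *
import cv2
p=np.array([.4898,.3325,.240]);d=np.array([.9985,-.055,0])
go(p+d*.094)
d=get_image("side")["color"];a=cv2.resize(d[150:280,200:360],None,fx=4.5,fy=4.5,interpolation=cv2.INTER_CUBIC);cv2.imwrite(f"pics/side2.png",a)
```

```text
2.95 [0.5146 0.3317 0.2378] F [-7.95  1.   10.28] 0.0009374874470063693
[-0.002   0.2305 -0.0083] [-0.005  -0.0005  0.0001] mm 69.20078186151308
```

View pics/side2.png

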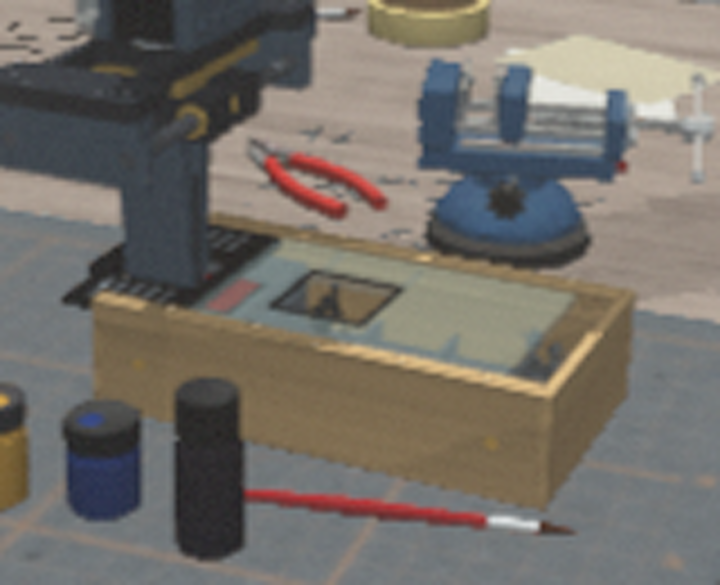

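Side view: the lid is about 20 mm out, red shows under clear lid at (232,293), and the case corner is still at (548,503). I'll raise the tip about 2.5 mm and carry on.

>>> send_rows(moves=[-0.001,0.02,-0.008,0,0,0,-0.001,0.06,-0.0085,-0.004,0,0,-0.0015,0.1,-0.0085,-0.004,0,0,-0.002,0.14,-0.0085,-0.004,0,0,-0.002,0.17,-0.0085,-0.004,0,0])

```text
clock: 3.42
ee_pos: [0.5655, 0.3284, 0.2406]
eef_rot: [0.726, 0.687, -0.001, -0.001]
contact_force: [-5.0, 0.5, 4.1]
opening: 0.0005
```

Run:
```python
from hlp import *
import cv2
p=np.array([.4898,.3325,.240]);d=np.array([.9985,-.055,0])
go(p+d*.094)
d=get_image("side")["color"];a=cv2.resize(d[150:280,200:360],None,fx=4.5,fy=4.5,interpolation=cv2.INTER_CUBIC);cv2.imwrite(f"pics/side3.png",a)
```

```text
3.4167 [0.5655 0.3284 0.2406] F [-4.95  0.55  4.1 ] 0.0005205982409846493
[-0.0003  0.0608  0.002 ] [-0.0038 -0.0001 -0.0001] mm 18.24515076612372
```

View pics/side3.png

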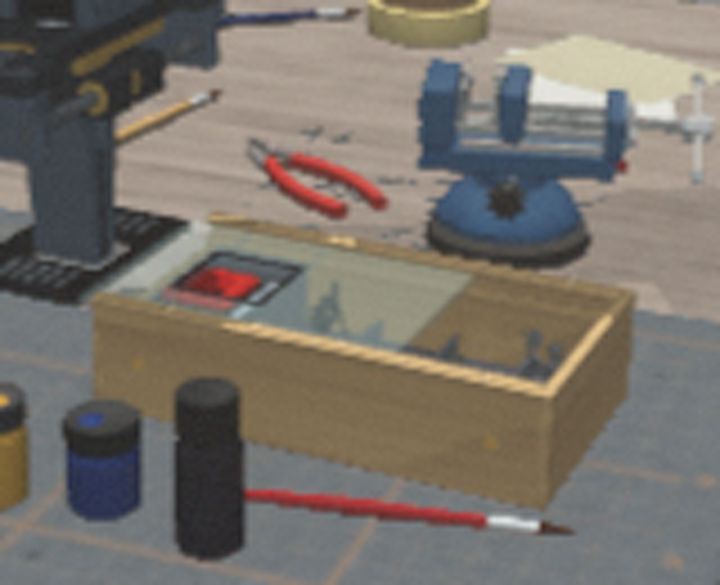

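The lid is about 70 mm out, and the button is partly in the second hole at (230,283). A little more to go.

>>> send_rows(moves=[-0.0003,0.025,0,-0.003,0,0,-0.0003,0.045,0,-0.003,0,0,-0.0003,0.053,0,-0.003,0,0,-0.0003,0.053,0,-0.003,0,0])

```text
clock: 3.8
ee_pos: [0.582, 0.3274, 0.2402]
eef_rot: [0.727, 0.687, -0.001, -0.001]
contact_force: [-6.7, 0.5, 3.6]
opening: 0.0005
```

Run:
```python
from hlp import *
import cv2
p=np.array([.4898,.3325,.240]);d=np.array([.9985,-.055,0])
go(p+d*.094)
d=get_image("side")["color"];a=cv2.resize(d[150:280,200:360],None,fx=4.5,fy=4.5,interpolation=cv2.INTER_CUBIC);cv2.imwrite(f"pics/side4.png",a)
```

```text
3.8 [0.582  0.3274 0.2402] F [-6.69  0.45  3.64] 0.0005483439543238155
[0.0001 0.0057 0.0008] [-0.0029  0.0001 -0.0014] mm 1.724255579530849
```

View pics/side4.png

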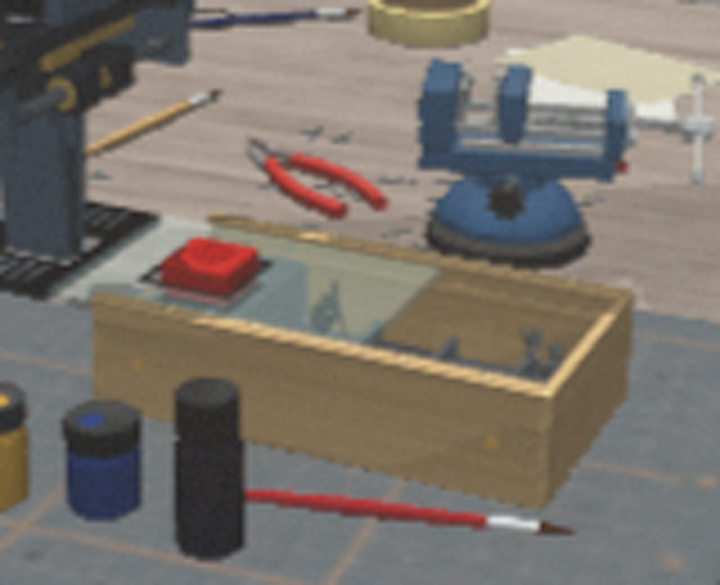

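The button is up in the second hole at (210,265). I relax back slightly to leave the edge, then lift.

>>> send_rows(moves=[0,-0.01,-0.01,0,0,0,0,-0.01,-0.06,0,0,0,0,-0.01,-0.15,0,0,0,0,-0.01,-0.25,0,0,0,0,-0.01,-0.3,0,0,0])

```text
clock: 4.27
ee_pos: [0.5799, 0.3278, 0.3341]
eef_rot: [0.727, 0.687, 0.003, 0.001]
contact_force: [1.0, -0.2, -0.3]
opening: 0.0003
```

Run:
```python
from hlp import *
import cv2
s=sense();print(s["clock"],s["ee_pos"],s["contact_force"])
for n,(r,c) in dict(top=(110,210),side=(150,180)).items():
    d=get_image(n)["color"];cv2.imwrite(f"pics/{n}5.png",cv2.resize(d[r:r+130,c:c+160],None,fx=4.5,fy=4.5,interpolation=cv2.INTER_CUBIC))
```

```text
4.2667 [0.57989712 0.3278194  0.33410348] [ 1.03395029 -0.22548651 -0.29307297]
```

View pics/side5.png

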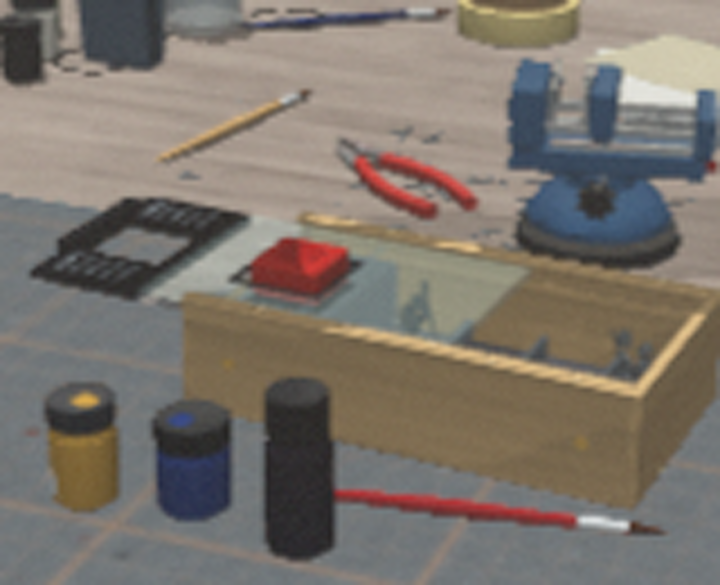

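View pics/top5.png

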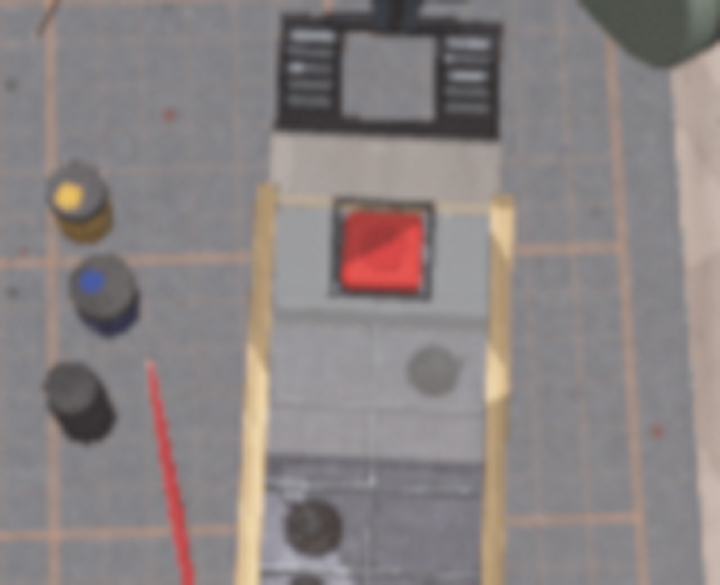

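The button stands proud in the second hole (top view (383,250)), and the case, pots, ink and brush look where they were. I let it settle and hand in.

>>> send_rows(moves=[0,0,-0.1,0,0,0,0,0,-0.1,0,0,0,0,0,-0.1,0,0,0,0,0,-0.1,0,0,0])

```text
clock: 4.7
ee_pos: [0.5797, 0.3276, 0.3629]
eef_rot: [0.727, 0.687, 0.003, 0.001]
contact_force: [-0.6, -0.8, -0.9]
opening: 0.0009
```

```bash
python3 -c "
from plant import *
s=sense();print(s['clock'],s['contact_force'],s['joint_velocities'])
print(sign_off())"
```

```text
4.7 [-0.62999956 -0.83692372 -0.89413511] [-0.00048359  0.0139071   0.01699898  0.00187616  0.00694567 -0.00184088]
the job is handed in; nothing more can be done
None
```

The case is open and locked, and the job was handed in at 4.7 s; no verdict was reported. With the gripper shut, I pressed the button to its stop (10.6 N upward on the tool) and slid the lid out along the case's +x. The tip went up about 2.5 mm once the lid covered the button. I kept pushing until the button sprang up in the second hole, then lifted clear.

**Final pictures:**
- **Button and lid:** the button stands proud inside the second hole's rim. That means the lid is within its 82–87 mm locked range; I did not measure the opening separately.
- **Case and surroundings:** in the side view the case's lower corner did not move during the push. The pots, ink bottle and brush looked unmoved and upright, judged by eye.
- **Figures:** those visible in the last pictures were standing. The last top picture cut off the far end of the case.
- **Arm:** clear of everything, with only about 1 N of sensor noise left.

**Disagreement:** during the later part of the slide the tool still read about 4 N upward, although the tip should have been clear of the button. It was probably rubbing on the lid's edge. I saw no effect from it.

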